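# Take the knurled wheel off the bottle hold-down

## Task

The red knurled wheel holds the strap of the bottle stand. Unscrew it counter-clockwise, drawing it lightly upwards as you turn so that its thread takes (do not force it), until it comes free of the stud; then lift it clear, set it down flat in the blue tray, the same way up as it was, without dropping it, and let go. Leave the other things on the desk where they are.

Things in the scene. Friction and masses are not known exactly. Their poses are not given: they have to be found in the camera images.
- stand: Bottle stand, fixed: dark base plate 180 x 225 x 12 mm; a green glass bottle (72 mm across, 190 long) lying along the stand's x; over it an aluminium strap 44 mm wide along y, its top 108 mm above the desk. Origin: on the upright stud's axis, at desk level; the bottle's axis lies 78 mm from it along +y. Nothing else on the stand rises over 116 mm.
- stud_tip (a point): Tip of the stand's upright steel stud, on its axis, 148 mm above the desk; the stud rises through the strap and the wheel's bore. Over a short plain neck at the strap it has a coarse right-hand three-start thread, 32 mm across, 30 mm of rise per full turn. z is up.
- wheel_center (a point): Red knurled wheel, a ring 60 mm in outer diameter, 40 mm high, bore 34 mm, about 0.16 kg, three inner pins run in the thread. The point is its centre on its axis, half-way up (128 mm above the desk at the start, lying loose on the strap); z is its axis. To clear the stud the centre must pass 168 mm. Over 90 N between wheel and stand spoils the thread.
- wheel: The same wheel; origin at its underside's centre. It starts at any yaw with its pins under the thread and rises 2 to 12 mm before they meet it. Turned counter-clockwise from above while drawn up lightly, it climbs the thread and frees after 80 to 205 degrees (depends on the yaw, unknown); not drawn up it may only spin. Play along the thread about 1.5 mm; let go part-way it stays there.
- tray: Blue open tray, fixed, 150 x 150 mm outside, 28 mm high, walls and floor 5 mm thick. Origin: centre of its underside, at desk level; x and y along its sides. A wheel standing on its floor has its centre 25 mm above the desk.
- dish: Round glass dish, 104 mm across, 30 mm high, loose, not to be disturbed; origin at the centre of its underside. It and the tray stand one nearer to and one farther from the robot, in either order.
- sample: Standing clear glass bottle, 72 mm across, 175 mm high, loose, not to be disturbed; origin at the centre of its underside.
- calculator: Black desk calculator, 150 x 85 x 16 mm, loose, not to be disturbed; origin at the centre of its underside.
- mug: White mug, 80 mm across, 92 mm high, handle at its +y, loose, not to be disturbed; origin at the centre of its underside.
- stapler: Red and black stapler, 150 x 36 x 55 mm, loose, not to be disturbed; origin under its middle.
- washer: Large steel washer, 60 mm across, 6 mm thick, loose, not to be disturbed; origin at the centre of its underside.
- jar_cap: Yellow plastic jar cap, 68 mm across, 20 mm high, loose, not to be disturbed; origin at the centre of its underside.
There are look-alikes about, which are no part of the job. Of the things that look like the tray, the larger one is meant.

How it is judged:
By the outcome, as a careful person would: the job done as asked, in the order asked, and still so for the second after the job is handed in, with the robot touching nothing.
It also fails if it takes over 72 s, if anything falls off the work surface, if the arm or the gripper's body presses on something with over 40 N, if the wrist force passes 120 N, or if a joint passes its speed limit or range.

## Robot

A 6-joint arm with a two-finger parallel gripper is mounted at the origin on the work surface. World frame = base frame: x ahead of the robot, y to its left, z up, the work surface at z = 0. Lengths are in m, angles in rad, forces in N, time in s.
With the tool pointing down it reaches from about 0.425 to 1.125 m from the base axis. Payload 14.9 kg.
Tool frame: the origin (TCP) lies on the mounting face of the last link; the fingertips stand 191 mm ahead of it and the grasp point (between the pads) lies 172 mm ahead of it; z points along the fingers, y is the direction in which the jaws open and shut (so a half turn about z gives the same grasp; the last joint's range is limited). The gripper opens to 91 mm and grips with 3 to 60 N. Pads are 32 mm wide; open, the fingers measure 118 mm over their backs; the gripper's body (76 mm by 178 mm) begins 60 mm behind the grasp point.
Start: joints at [-1.17, 0.379, 1.734, -0, 1.028, -0.033], TCP at [0.294, -0.635, 0.405] pointing down, gripper open.
Joint ranges: [-2.77, 2.77], [-0.74, 2.19], [0, 2.66], [-1.06, 4.2], [0.31, 2.87], [-3.08, 3.08]. Speed limits (rad/s): [1.89, 1.89, 2.39, 3.14, 3.14, 3.14].

## Interface

Orientations are given as a unit quaternion [w, x, y, z].
In Python, from station import r, optics gives the robot as it stands.
- The arm moves only by the shell command python3 -m inch 'ROWS' [FORCE]. ROWS is JSON, one flat list of numbers, 5 for each row, row after row: the finger opening in cm, from 0 to 9.12, then the shift along the world's x, y, z in cm, then the turn about the world's z in rad. In form: [grip, tx, ty, tz, roll, grip, tx, ty, tz, roll, ...]. A call has 1 to 20 rows; each row shifts and turns the commanded pose from where the row before left it; what a row does not reach is not made up. A row lasts 1/8 s, in which the tool goes at most 62.5 mm and 10.7 degrees, less where a joint would pass 70% of its speed; a pose out of reach is approached as far as the arm can. A call is refused whole if a number of a shift passes 6.25 or a number of a turn 0.188, either way. A call with a gripper value outside its range is refused whole. The fingers move at their own pace and stop on an object; FORCE is the grip in N (left out, the last holds). Time passes only in rows, so rows that do not move let the fingers close. It gives the time, the measured TCP pose, the force and the opening at its end, in the units of the state.
- r.observe(): the state, without advancing time (a new reading comes with each control period).
- optics.get_image(name): name is "scene" or "top" or "wrist"; returns a dict with "image" (384x512x3 uint8, red, green, blue), "fovy" (degrees; the focal length in pixels is half the picture's height over the tangent of half this angle, whatever the lens; pixels are square), "cx", "cy" (the principal point, pixels), "extrinsics" (4x4, takes a point from camera to world coordinates); the wrist camera has in their place "tool_from_camera" (4x4, takes a point from camera to tool coordinates, whose origin is the TCP and whose axes are the flange's). Camera axes: x right, y up, looking along -z (the intrinsics and any distortion apply to the point x, -y, -z); pixel columns grow to the right and rows downward; lengths in m; the calibration is good to about 2 mm. A picture is of the moment at which its call begins: read the wrist's pose just before it. There is no depth.
- r.sign_off(): hands the job in, once; it reports no verdict.
Trained networks look in the newest picture that a camera, given by its name, has taken for a name from the list of things; names that differ only in an ending like _2 or _b are one class to them, and where a whole thing is asked for, a point or a joint stands for the part that bears it (a point fixed in the world has none). Each returns a list of dicts, best first, with "confidence" (0 to 1); they miss things now and then, are a little off and sometimes report something else, mostly with a low value. They report only what shows in the picture. A call takes as long as a camera call. They do not tell look-alikes from the thing itself.
- optics.outline_of(camera, label): "region" (384x512 bool, what is visible of it) and "rect" ([centre column, centre row, width, height] in pixels, round what is visible of it).
- optics.landmark_of(camera, label): "pixel" ([row, column] in pixels: a listed point, or the origin of a listed thing).
The state is a dict: "time_s": time; "qpos": joint angles; "joint_velocities": joint speeds; "joint_efforts": joint torques, N m; "position": TCP position; "orientation": TCP orientation; "contact_force": force on the tool from outside, world axes, zero at the start; "torque": the same for the moment, N m; "width": opening from 0.0 (shut) to 1.0 (fully open).
Only numpy, scipy, OpenCV 4.12 (cv2) and the standard library are available. Lean on these libraries where they do the work, as an engineer would, in place of code of your own. Each camera call takes 0.05 s, during which the arm holds its last target.

## Working session

There is one attempt and no reset: what is moved stays moved. The work goes in short steps, Python scripts to look and compute and a shell command to move; the robot and the scene stay as the last step left them, time stands still between calls to the robot, and variables do not carry over. Pictures are saved under pics/ and viewed, and the job is handed in when it is done.

```bash
ls; mkdir -p pics
python3 - <<'E'
from station import r, optics
import cv2
s=r.observe(); print({k:(v if not hasattr(v,'tolist') else v.tolist()) for k,v in s.items()})
for n in ("scene","top","wrist"):
    d=optics.get_image(n); cv2.imwrite(f"pics/{n}0.png",cv2.cvtColor(d["image"],cv2.COLOR_RGB2BGR))
    print(n,{k:v for k,v in d.items() if k!="image"})
E
```

```text
pics
{'time_s': 0.0, 'qpos': [-1.170277056922521, 0.3794115999057922, 1.7347862914186094, -2.83722350711364e-05, 1.0285132950601845, -0.03332481044550859], 'joint_velocities': [-0.00034678792883939807, 0.0010909983906894764, -0.002750866837558883, -0.00015750712141247183, -0.00019959752217124974, 0.0006720248062554777], 'joint_efforts': [0.003798261604970321, -76.37193202972412, -43.43688368797302, 0.06521429400891066, 0.04242551978677511, -6.185646725498373e-05], 'position': [0.29415573151360724, -0.6349831366819543, 0.40408328737881655], 'orientation': [-0.0005476493494371589, 0.9765627975210767, 0.2152319436593787, -0.00011404650289882466], 'contact_force': [-0.18022338750940592, -0.22140375960123787, 0.051897112243003064], 'torque': [0.026889972351497024, 0.003831996027027593, 0.0041480319637866485], 'width': 1.0029684803152068}
scene {'fovy': 42.49257163129613, 'cx': 260.1865212832592, 'cy': 183.0159646742078, 'extrinsics': array([[ 0.6776452 , -0.58171193,  0.44989801,  1.17157687],
       [ 0.73536129,  0.54132639, -0.40768801, -0.55724884],
       [-0.00638469,  0.6071054 ,  
[... 178 characters left out ...]
nsics': array([[-0.00932636,  0.99865343, -0.05103274,  0.46859867],
       [-0.99984996, -0.00856821,  0.01505473,  0.01282626],
       [ 0.0145972 ,  0.05116549,  0.9985835 ,  1.23583859],
       [ 0.        ,  0.        ,  0.        ,  1.        ]])}
wrist {'fovy': 62.02532298567861, 'cx': 257.0852443677192, 'cy': 191.51063358617802, 'tool_from_camera': array([[-3.29945395e-04,  9.63730150e-01,  2.66878416e-01,
         7.69533136e-02],
       [ 9.99999913e-01,  2.49786664e-04,  3.34303643e-04,
         6.05907041e-04],
       [ 2.55515831e-04,  2.66878503e-01, -9.63730149e-01,
         2.03328049e-02],
       [ 0.00000000e+00,  0.00000000e+00,  0.00000000e+00,
         1.00000000e+00]])}
```

View pics/scene0.png

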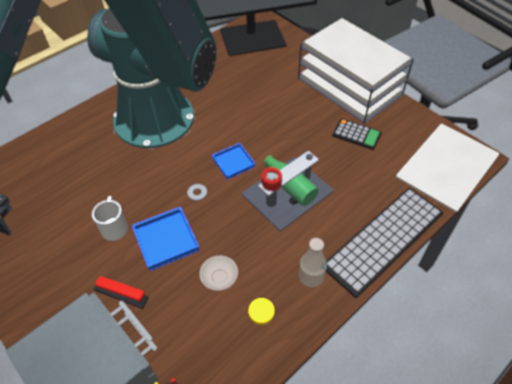

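View pics/top0.png

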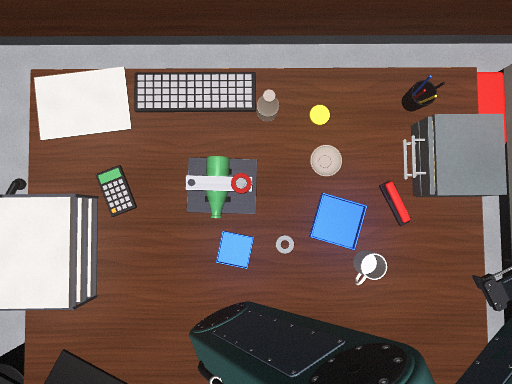

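View pics/wrist0.png

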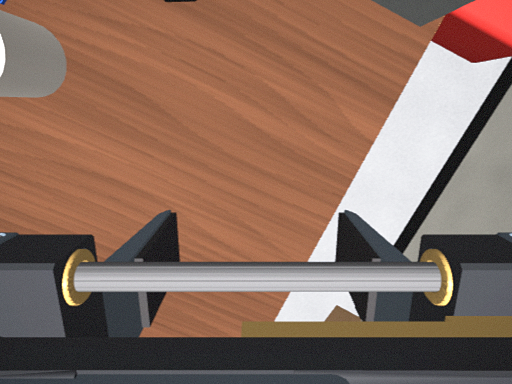

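The top view shows the wheel near (col 241, row 183), the larger blue tray at (339, 221), a small look-alike tray at (235, 250), the dish at (326, 160) and the sample at (268, 105).

```bash
cat > h.py <<'E'
import numpy as np
from station import r, optics
def K(d): return 192/np.tan(np.radians(d["fovy"])/2)
def ext(d,s=None):
    if "extrinsics" in d: return d["extrinsics"]
    from scipy.spatial.transform import Rotation as R
    T=np.eye(4); q=s["orientation"]; T[:3,:3]=R.from_quat([q[1],q[2],q[3],q[0]]).as_matrix(); T[:3,3]=s["position"]
    return T@d["tool_from_camera"]
def ray(d,row,col,s=None):
    f=K(d);E=ext(d,s); v=E[:3,:3]@np.array([(col-d["cx"])/f,-(row-d["cy"])/f,-1]); return E[:3,3],v
def atz(d,row,col,z,s=None):
    o,v=ray(d,row,col,s); return o+v*(z-o[2])/v[2]
def tri(a,b):
    (o1,v1),(o2,v2)=a,b
    A=np.stack([v1,-v2],1); t=np.linalg.lstsq(A,o2-o1,rcond=None)[0]
    p,q=o1+v1*t[0],o2+v2*t[1]; return (p+q)/2,np.linalg.norm(p-q)
def proj(d,p,s=None):
    E=np.linalg.inv(ext(d,s)); c=E[:3,:3]@np.array(p)+E[:3,3]; f=K(d); return d["cy"]-f*c[1]/-c[2], d["cx"]+f*c[0]/-c[2]
E
python3 - <<'E'
from h import *
np.set_printoptions(precision=4,suppress=True)
D={n:optics.get_image(n) for n in("scene","top")}
Z=dict(wheel_center=.128,stud_tip=.148,tray=0,stand=0,dish=0,sample=0,mug=0,washer=0,jar_cap=0,stapler=0)
for l,z in Z.items():
    rs={}
    for n in D:
        L=optics.landmark_of(n,l)
        for x in L[:3]:
            p=x["pixel"]; print(l,n,round(x["confidence"],2),np.round(p,1),atz(D[n],*p,z)[:2])
        if L: rs[n]=ray(D[n],*L[0]["pixel"])
    if len(rs)==2: print("   tri",*tri(rs["scene"],rs["top"]))
import cv2
for n in D:
  for x in optics.outline_of(n,"tray")[:3]:
    m=x["region"].astype(np.uint8); c=max(cv2.findContours(m,0,2)[0],key=cv2.contourArea)
    ps=np.array([atz(D[n],v,u,.028)[:2] for u,v in c[:,0]],np.float32)
    print(n,x["confidence"],x["rect"],cv2.minAreaRect(ps))
E
```

```text
wheel_center scene 0.84 [180.5 271.5] [0.5556 0.0445]
wheel_center top 0.71 [181.9 240.6] [0.5539 0.0485]
   tri [0.5536 0.0479 0.1233] 0.0019502211767897474
stud_tip scene 0.75 [176.6 275.4] [0.5641 0.0513]
stud_tip top 0.59 [183.  241.2] [0.5491 0.0461]
stud_tip top 0.18 [241.8 280.2] [ 0.3783 -0.0651]
   tri [0.5543 0.0516 0.1376] 0.013574363320330607
tray scene 0.87 [158.1 234.7] [0.3346 0.089 ]
tray scene 0.82 [242.2 166.7] [ 0.4419 -0.2651]
tray top 0.93 [249.8 232.1] [0.3417 0.0819]
tray top 0.66 [222.3 334.5] [ 0.4279 -0.2553]
   tri [0.3434 0.0815 0.0136] 0.0010867699805185405
stand scene 0.79 [202.3 271.1] [0.5456 0.0545]
stand top 0.58 [184.3 245.2] [0.5557 0.0375]
   tri [0.5561 0.0396 0.0248] 0.006681328305471177
dish scene 0.86 [275.5 218.5] [ 0.6264 -0.2228]
dish top 0.92 [162.5 324.6] [ 0.626  -0.2263]
   tri [ 0.6266 -0.2246  0.0026] 0.0029285470019439056
sample scene 0.93 [275.3 308.5] [ 0.7956 -0.0396]
sample scene 0.23 [185.1 274.4] [0.5045 0.1077]
sample top 0.85 [105.8 269.5] [ 0.8174 -0.0455]
   tri [ 0.8066 -0.0476  0.0281] 0.008836078110366576
mug scene 0.58 
[... 396 characters left out ...]
6, 159.7, 38.8, 34.7] ((0.35924679040908813, 0.06427548080682755), (0.11042949557304382, 0.11759413033723831), 75.8882827758789)
scene 0.7 [167.1, 241.6, 65.0, 62.4] ((0.4437790513038635, -0.2654741406440735), (0.14961421489715576, 0.1645064800977707), 72.42037963867188)
top 0.8 [233.8, 247.5, 39.2, 38.8] ((0.34650370478630066, 0.07152704894542694), (0.10494498163461685, 0.10613696277141571), 77.67902374267578)
top 0.68 [337.9, 220.6, 52.5, 59.4] ((0.4344027042388916, -0.2603134214878082), (0.15388919413089752, 0.14901208877563477), 73.5416488647461)
top 0.38 [244.5, 183.2, 20.6, 22.5] ((0.5587311387062073, 0.050715528428554535), (0.06500135362148285, 0.0605035237967968), 26.138288497924805)
```

```bash
python3 -m inch '[9.1,1,2.5,0.3,-0.05, 9.1,1.8,4.9,0.3,-0.08, 9.1,1.8,4.9,0.3,-0.08, 9.1,1.8,4.9,0.3,-0.08, 9.1,1.8,4.9,0.3,-0.08, 9.1,1.8,4.9,0.3,-0.08, 9.1,1.8,4.9,0.3,-0.08, 9.1,1.8,4.9,0.3,-0.08, 9.1,1.9,4.9,0.3,-0.08, 9.1,1.9,4.9,0.3,-0.08, 9.1,1.9,4.9,0.2,-0.08, 9.1,1.9,4.9,0.2,-0.08, 9.1,1.9,4.9,0.2,-0.08, 9.1,1.9,4.9,0.2,-0.08, 9.1,1,2,0,-0.04, 9.1,0,0,0,0]'
python3 - <<'E'
from h import *
import cv2
np.set_printoptions(precision=4,suppress=True)
s=r.observe(); print(s["time_s"],s["position"],s["orientation"],s["qpos"],s["contact_force"])
d=optics.get_image("wrist"); cv2.imwrite("pics/w1.png",cv2.cvtColor(d["image"],cv2.COLOR_RGB2BGR))
for l,z in (("wheel_center",.128),("stud_tip",.148)):
    for x in optics.landmark_of("wrist",l): print(l,x["confidence"],x["pixel"],atz(d,*x["pixel"],z,s))
for x in optics.outline_of("wrist","wheel"): print(x["confidence"],x["rect"])
E
```

```text
time_s: 3.35
position: [0.5545, 0.0479, 0.4427]
orientation: [-0.0, 0.94, -0.34, 0.0]
contact_force: [1.0, -0.7, -0.6]
width: 1.001
3.35 [0.5545 0.0479 0.4427] [-0.      0.9404 -0.3401  0.    ] [0.0444 0.1069 2.002  0.     1.0325 2.3092] [ 1.0112 -0.6769 -0.6236]
wheel_center 0.6 [189.2, 259.4] [0.5518 0.049  0.128 ]
stud_tip 0.76 [191.5, 260.5] [0.5538 0.0462 0.148 ]
0.68 [475.4, 85.2, 73.2, 149.4]
0.64 [257.3, 189.2, 65.4, 66.5]
```

View pics/w1.png

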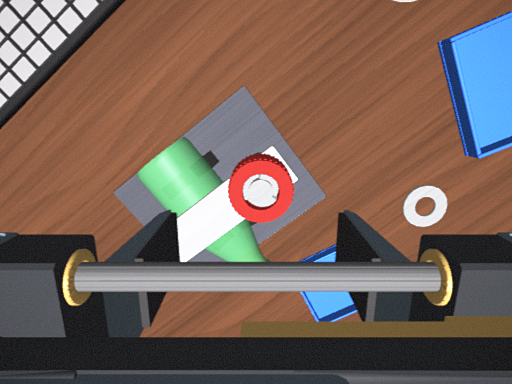

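The wrist view shows the red wheel centred near (col 261, row 188), with the bright stud tip inside it at (261, 191). I'll fit the top ring and the stud directly.

Run:
```python
from h import *
import cv2
np.set_printoptions(precision=4,suppress=True)
s=r.observe(); d=optics.get_image("wrist"); im=d["image"].astype(int)
sub=im[140:240,210:315]
R,G,B=sub[...,0],sub[...,1],sub[...,2]
red=((R>90)&(G<0.35*R)&(B<0.35*R)).astype(np.uint8)
bright=((R>170)&(G<0.35*R)).astype(np.uint8)
for nm,m in(("red",red),("bright",bright)):
    cs,h=cv2.findContours(m,cv2.RETR_CCOMP,cv2.CHAIN_APPROX_NONE)
    for c,hh in zip(cs,h[0]):
        if len(c)<30: continue
        e=cv2.fitEllipse(c); u,v=e[0][0]+210,e[0][1]+140
        print(nm,"hole" if hh[3]>=0 else "outer",len(c),u,v,e[1],atz(d,v,u,.148,s))
print(K(d), proj(d,[.5545,.0479,.148],s))
cv2.imwrite("pics/w1z.png",cv2.resize(cv2.cvtColor(d["image"][140:240,210:315],cv2.COLOR_RGB2BGR),None,fx=5.5,fy=5.5,interpolation=cv2.INTER_CUBIC))
```

```text
red outer 193 258.1909942626953 188.9821548461914 (62.818260192871094, 67.20491790771484) [0.5562 0.0444 0.148 ]
red hole 105 258.23180389404297 190.99166107177734 (35.139827728271484, 38.604286193847656) [0.5548 0.0456 0.148 ]
bright outer 213 258.2927894592285 191.08198165893555 (61.869285583496094, 63.46276092529297) [0.5547 0.0456 0.148 ]
bright hole 107 258.13530349731445 191.95215606689453 (37.44761276245117, 38.49542236328125) [0.5541 0.0462 0.148 ]
319.3817691950442 (np.float64(192.82841571936407), np.float64(256.41404169486634))
```

View pics/w1z.png

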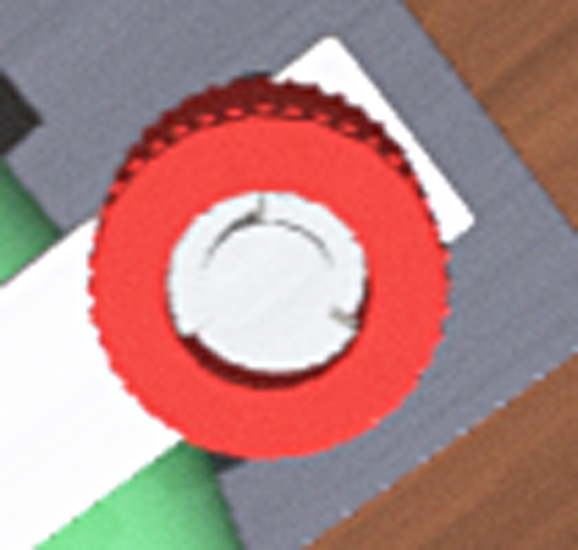

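```bash
python3 -m inch '[9.1,0,-0.1,-2,0, 9.1,0,-0.1,-3,0, 9.1,0,0,-3,0, 9.1,0,0,-3,0, 9.1,0,0,-1.7,0, 9.1,0,0,-0.7,0, 9.1,0,0,0,0]'; python3 -m inch '[6.5,0,0,0,0, 6.5,0,0,0,0, 6.5,0,0,0,0, 6.5,0,0,0,0]' 15
python3 - <<'E'
from h import *
import cv2
d=optics.get_image("wrist"); cv2.imwrite("pics/w2.png",cv2.cvtColor(d["image"],cv2.COLOR_RGB2BGR))
E
```

```text
time_s: 4.47
position: [0.5544, 0.0447, 0.309]
orientation: [-0.0, 0.94, -0.341, 0.0]
contact_force: [-0.2, 0.5, -0.4]
width: 0.997
time_s: 4.97
position: [0.5542, 0.0448, 0.3089]
orientation: [-0.0, 0.94, -0.341, 0.0]
contact_force: [0.3, -0.6, -0.1]
width: 0.71
```

View pics/w2.png

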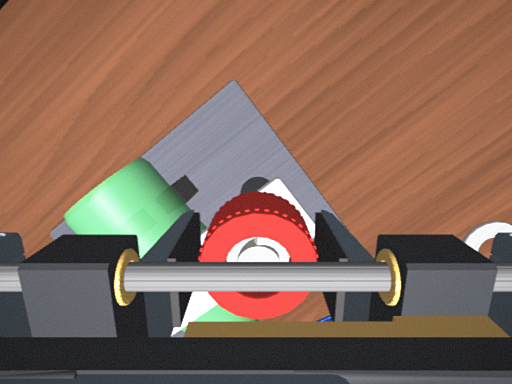

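Run:
```python
from h import *
s=r.observe(); d=optics.get_image("wrist")
p=s["position"]
for z in (.148,): print(proj(d,[p[0],p[1],z],s))
# grid: ring outline extremes predicted
t=np.linspace(0,2*np.pi,200); P=np.array([proj(d,[p[0]+.03*np.cos(a),p[1]+.03*np.sin(a),.148],s) for a in t]); print(P.min(0),P.max(0))
im=d["image"].astype(int)
for row in (235,240,245,250,300,305,310):
    m=np.where((im[row,:,0]>120)&(im[row,:,1]<60))[0]; print(row,m.min(),m.max(), P[np.abs(P[:,0]-row)<2][:,1].min(),P[np.abs(P[:,0]-row)<2][:,1].max())
for col in (250,259,268):
    m=np.where((im[:,col,0]>190)&(im[:,col,1]<90))[0]; print(col,m.min(),m.max())
```

```text
(np.float64(265.8855873261992), np.float64(259.590469042262))
[207.46631835 198.04556183] [318.58339342 321.16091208]
235 207 309 206.07290171244455 313.1450411637484
240 205 309 203.38002466346035 316.61521000235155
245 203 314 201.22448073061983 317.99063219194954
250 199 315 199.61941237003919 319.5936301525265Traceback (most recent call last):
  File "<stdin>", line 9, in <module>
    return umr_minimum(a, axis, None, out, keepdims, initial, where)
ValueError: zero-size array to reduction operation minimum which has no identity
```

The wheel's near rim (row ~319) and its sides match the ring predicted on the grasp axis to about 1 mm. Closing the gripper, then drawing up lightly.

```bash
python3 -m inch '[5.5,0,0,0,0, 5.5,0,0,0,0, 5.5,0,0,0,0, 5.5,0,0,0,0]' 20; python3 -m inch '[5.5,0,0,0.1,0, 5.5,0,0,0.1,0, 5.5,0,0,0,0]'
```

```text
time_s: 5.58
position: [0.5542, 0.0448, 0.3087]
orientation: [0.0, 0.94, -0.341, -0.0]
contact_force: [-0.4, -0.6, 0.3]
width: 0.66
time_s: 5.95
position: [0.5542, 0.0448, 0.3108]
orientation: [-0.0, 0.94, -0.341, 0.0]
contact_force: [0.2, 0.3, -1.8]
width: 0.66
```

```bash
python3 -m inch '[5.5,0,0,0.1,0, 5.5,0,0,0.1,0]';python3 -m inch '[5.5,0,0,0.1,0, 5.5,0,0,0.1,0]'
```

```text
time_s: 6.2
position: [0.5542, 0.0448, 0.3128]
orientation: [0.0, 0.94, -0.341, -0.0]
contact_force: [0.4, -1.0, -1.6]
width: 0.659
time_s: 6.45
position: [0.5542, 0.0448, 0.3148]
orientation: [-0.0, 0.94, -0.341, 0.0]
contact_force: [1.0, -0.2, -1.0]
width: 0.659
```

```bash
python3 -m inch '[5.5,0,0,0.1,0, 5.5,0,0,0.05,0]';python3 -m inch '[5.5,0,0,0.1,0,5.5,0,0,0.05,0]'
```

```text
time_s: 6.7
position: [0.5542, 0.0448, 0.3163]
orientation: [-0.0, 0.94, -0.341, 0.0]
contact_force: [-0.0, -1.4, -2.6]
width: 0.661
time_s: 6.95
position: [0.5541, 0.0448, 0.3176]
orientation: [0.0, 0.94, -0.341, -0.0]
contact_force: [1.7, 0.8, -6.2]
width: 0.66
```

It met the thread about 9 mm up, at 6 N. Now turning CCW while following the pitch.

```bash
python3 -m inch '[5.5,0,0,0.05,0.1, 5.5,0,0,0.07,0.15]';python3 -m inch '[5.5,0,0,0.085,0.18,5.5,0,0,0.085,0.18]'
```

```text
time_s: 7.2
position: [0.554, 0.0448, 0.3187]
orientation: [0.0, 0.976, -0.219, -0.0]
contact_force: [-0.3, -0.1, -5.2]
width: 0.66
time_s: 7.45
position: [0.5544, 0.045, 0.3205]
orientation: [-0.0, 0.999, -0.04, 0.0]
contact_force: [5.7, 8.3, -8.4]
width: 0.659
```

```bash
python3 -m inch '[5.5,0.03,0.04,0.08,0.18, 5.5,0.03,0.04,0.08,0.18]';python3 -m inch '[5.5,0,0,0.08,0.18]'
```

```text
time_s: 7.7
position: [0.5548, 0.0461, 0.3221]
orientation: [-0.001, 0.99, 0.139, 0.0]
contact_force: [1.7, 9.2, -5.5]
width: 0.659
time_s: 7.82
position: [0.5547, 0.0464, 0.3228]
orientation: [-0.001, 0.974, 0.227, 0.0]
contact_force: [1.1, 15.6, -5.0]
width: 0.658
```

```bash
python3 -m inch '[5.5,0,0.08,0.08,0.1]';python3 -m inch '[5.5,0,0.04,0.08,0.18]'
```

```text
time_s: 7.95
position: [0.5546, 0.047, 0.3235]
orientation: [-0.001, 0.961, 0.275, -0.0]
contact_force: [2.0, 5.1, -7.7]
width: 0.655
time_s: 8.07
position: [0.5546, 0.0474, 0.3242]
orientation: [-0.001, 0.933, 0.361, -0.0]
contact_force: [-0.2, 9.4, -6.5]
width: 0.66
```

```bash
python3 -m inch '[5.5,0,0.06,0.08,0.18]';python3 -m inch '[5.5,0,0.03,0.09,0.18]';python3 -m inch '[5.5,0,0,0.09,0.18,5.5,0,0,0.09,0.18]'
```

```text
time_s: 8.2
position: [0.5544, 0.0479, 0.325]
orientation: [-0.001, 0.896, 0.444, -0.0]
contact_force: [-1.0, 7.9, -4.7]
width: 0.656
time_s: 8.32
position: [0.5542, 0.0482, 0.3258]
orientation: [-0.001, 0.853, 0.522, -0.001]
contact_force: [-3.8, 8.0, -4.1]
width: 0.657
time_s: 8.57
position: [0.5537, 0.0484, 0.3273]
orientation: [-0.002, 0.746, 0.666, -0.001]
contact_force: [-8.5, 11.5, -3.4]
width: 0.661
```

```bash
python3 -m inch '[5.5,-0.06,0.05,0.1,0.18]';python3 -m inch '[5.5,-0.04,0.03,0.1,0.18]';python3 -m inch '[5.5,-0.03,0,0.1,0.18]'
```

```text
time_s: 8.7
position: [0.5531, 0.0488, 0.3282]
orientation: [-0.002, 0.683, 0.731, -0.001]
contact_force: [-7.1, 6.3, -3.6]
width: 0.658
time_s: 8.82
position: [0.5527, 0.0489, 0.3293]
orientation: [-0.002, 0.614, 0.789, -0.001]
contact_force: [-6.4, 5.7, -2.7]
width: 0.658
time_s: 8.95
position: [0.5523, 0.0489, 0.3302]
orientation: [-0.002, 0.541, 0.841, -0.001]
contact_force: [-9.3, 5.7, -3.4]
width: 0.656
```

```bash
python3 -m inch '[5.5,-0.07,0.02,0.1,0.18]';python3 -m inch '[5.5,-0.05,0,0.1,0.18]';python3 -m inch '[5.5,-0.04,0,0.12,0.18]'
python3 - <<'E'
from h import *
print(r.observe()["qpos"])
E
```

```text
time_s: 9.07
position: [0.5517, 0.049, 0.3313]
orientation: [-0.002, 0.463, 0.887, -0.001]
contact_force: [-6.6, 1.7, -2.4]
width: 0.66
time_s: 9.2
position: [0.5513, 0.0489, 0.3324]
orientation: [-0.002, 0.381, 0.925, -0.001]
contact_force: [-7.0, 2.2, -2.4]
width: 0.66
time_s: 9.32
position: [0.5509, 0.0488, 0.3336]
orientation: [-0.002, 0.296, 0.955, -0.001]
contact_force: [-6.6, 1.2, -2.5]
width: 0.654
[ 4.61272435e-02  2.51710969e-01  2.06446652e+00  2.72354950e-04
  8.29117782e-01 -9.22866619e-01]
```

```bash
python3 -m inch '[5.5,-0.03,0,0.15,0]';python3 -m inch '[5.5,0,0,0.15,0.05]'
python3 - <<'E'
from h import *
import cv2
d=optics.get_image("wrist"); cv2.imwrite("pics/w3.png",cv2.cvtColor(d["image"],cv2.COLOR_RGB2BGR))
d=optics.get_image("scene"); 
cv2.imwrite("pics/s3.png",cv2.resize(cv2.cvtColor(d["image"][120:260,200:370],cv2.COLOR_RGB2BGR),None,fx=4,fy=4,interpolation=2))
E
```

```text
time_s: 9.45
position: [0.5508, 0.0487, 0.3351]
orientation: [-0.001, 0.298, 0.955, -0.001]
contact_force: [-3.4, -1.8, -3.3]
width: 0.658
time_s: 9.57
position: [0.5508, 0.0487, 0.3366]
orientation: [-0.002, 0.275, 0.961, -0.0]
contact_force: [-5.9, 0.6, -4.0]
width: 0.656
```

View pics/w3.png

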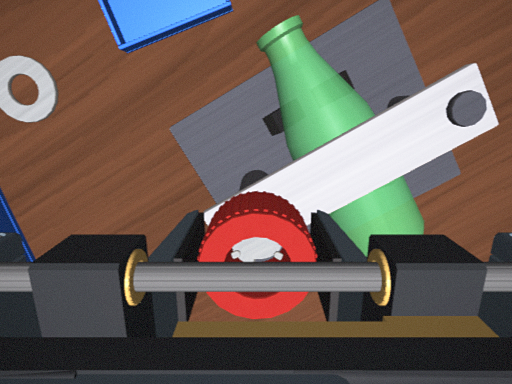

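View pics/s3.png

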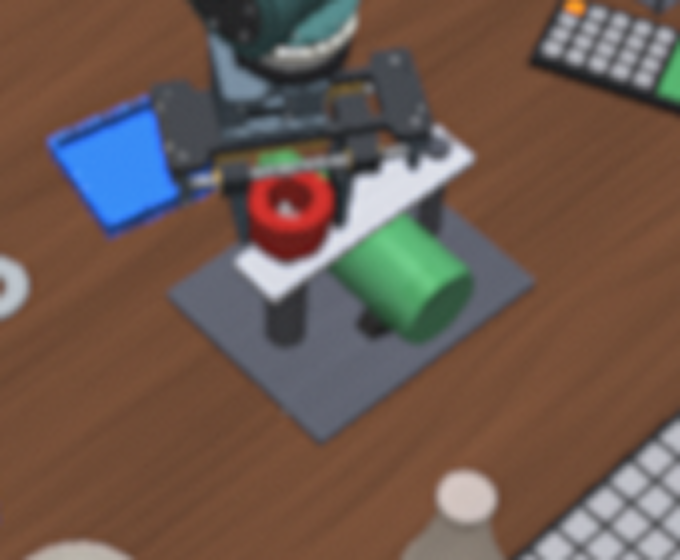

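The wheel sits in the gripper as before, with its rim in the same pixels. The stud top now lies well below the wheel's rim and the vertical load is small, so the wheel looks free. I'll keep lifting gently and watch the force.

```bash
python3 -m inch '[5.5,0,0,0.15,0.1]';python3 -m inch '[5.5,0,0,0.15,0.1,5.5,0,0,0.15,0]'
```

```text
time_s: 9.8
position: [0.5507, 0.0487, 0.338]
orientation: [-0.002, 0.226, 0.974, -0.0]
contact_force: [-5.6, -0.5, -3.0]
width: 0.656
time_s: 10.05
position: [0.5507, 0.0486, 0.341]
orientation: [-0.002, 0.177, 0.984, -0.001]
contact_force: [-5.6, -1.6, -4.2]
width: 0.66
```

```bash
python3 -m inch '[5.5,0,0,0.3,0,5.5,0,0,0.3,0,5.5,0,0,0.4,0]' 25;python3 -m inch '[5.5,0,0,1,0,5.5,0,0,2,0,5.5,0,0,3,0,5.5,0,0,2,0,5.5,0,0,0,0]'
python3 - <<'E'
from h import *
import cv2
s=r.observe(); print(s["qpos"]); p=s["position"]
d=optics.get_image("wrist"); cv2.imwrite("pics/w4.png",cv2.cvtColor(d["image"],cv2.COLOR_RGB2BGR))
d=optics.get_image("scene"); print(d["image"].shape)
cv2.imwrite("pics/s4.png",cv2.resize(cv2.cvtColor(d["image"][90:290,120:350],cv2.COLOR_RGB2BGR),None,fx=3,fy=3,interpolation=2))
E
```

```text
time_s: 10.42
position: [0.5519, 0.0487, 0.3523]
orientation: [0.0, 0.178, 0.984, 0.0]
contact_force: [-0.5, 0.5, -2.1]
width: 0.658
time_s: 11.05
position: [0.5519, 0.0487, 0.4337]
orientation: [0.002, 0.178, 0.984, 0.0]
contact_force: [-0.3, -0.1, -1.6]
width: 0.658
[ 4.60263033e-02  1.13031203e-01  2.01338516e+00  2.69998522e-05
  1.01183135e+00 -1.16693009e+00]
(384, 512, 3)
```

View pics/w4.png

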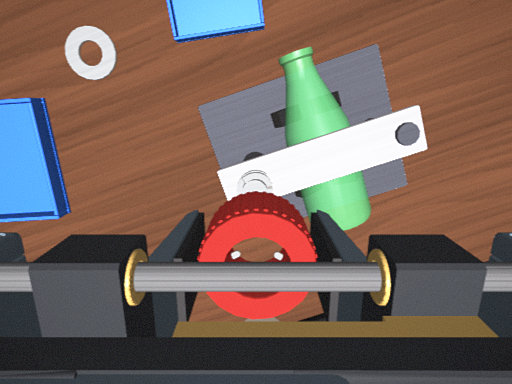

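View pics/s4.png

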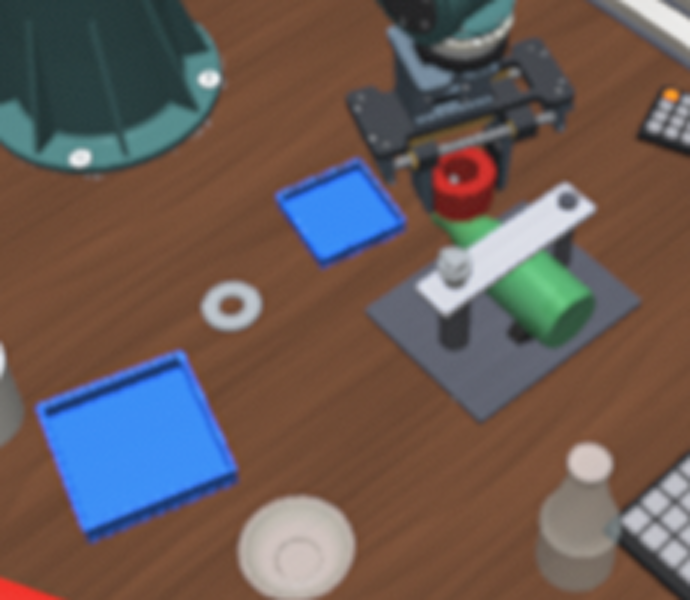

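The stud at scene-crop (452, 262) is bare and the wheel is held clear in the gripper. Carrying it over the large tray.

```bash
python3 -m inch '[5.5,-0.5,-1.5,0,0,5.5,-1.2,-3.2,0,0,5.5,-1.4,-3.8,0,0.02,5.5,-1.4,-3.8,0,0.02,5.5,-1.4,-3.8,0,0.02,5.5,-1.4,-3.8,0,0.01,5.5,-1.4,-3.8,0,0,5.5,-1.3,-3.5,0,0,5.5,-1,-2.6,0,0,5.5,-0.5,-1.3,0,0,5.5,0,0,0,0,5.5,0,0,0,0]'
python3 - <<'E'
from h import *
import cv2
np.set_printoptions(precision=4,suppress=True)
s=r.observe(); print(s["position"],s["orientation"])
d=optics.get_image("wrist"); cv2.imwrite("pics/w5.png",cv2.cvtColor(d["image"],cv2.COLOR_RGB2BGR))
for x in optics.landmark_of("wrist","tray"): print(x["confidence"],x["pixel"],atz(d,*x["pixel"],0,s))
d=optics.get_image("top"); cv2.imwrite("pics/t5.png",cv2.cvtColor(d["image"],cv2.COLOR_RGB2BGR))
E
```

```text
time_s: 12.65
position: [0.4367, -0.2617, 0.4316]
orientation: [-0.0, 0.143, 0.99, 0.0]
contact_force: [-0.6, 0.9, -1.6]
width: 0.658
[ 0.4367 -0.2617  0.4316] [-0.0002  0.1432  0.9897  0.0002]
0.97 [160.5, 254.5] [ 0.4343 -0.2636  0.    ]
0.52 [250.7, 255.2] [ 0.5576 -0.2994  0.    ]
```

View pics/w5.png

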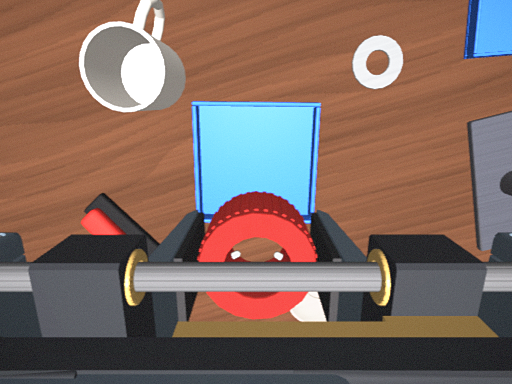

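View pics/t5.png

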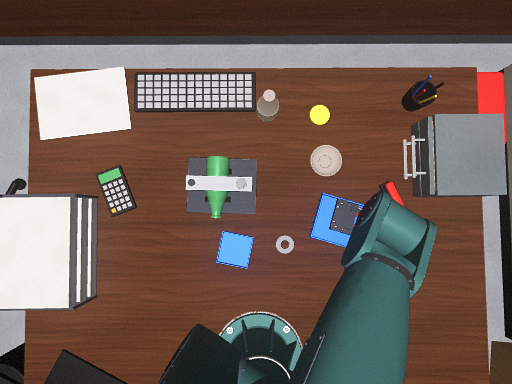

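The tray shows centred at col 257, rows 103–220, aligned with the jaws. Its centre comes out at (0.434, -0.264), consistent with the other cameras. Descending.

```bash
python3 -m inch '[5.5,-0.1,-0.1,-1.5,0,5.5,-0.1,-0.1,-3,0,5.5,0,0,-4,0,5.5,0,0,-4,0,5.5,0,0,-4,0,5.5,0,0,-3,0,5.5,0,0,-1.5,0,5.5,0,0,-0.7,0,5.5,0,0,0,0]'; python3 -m inch '[5.5,0,0,-0.2,0,5.5,0,0,0,0]'
```

```text
time_s: 13.92
position: [0.4348, -0.2643, 0.215]
orientation: [0.0, 0.143, 0.99, -0.0]
contact_force: [0.0, 0.0, -1.4]
width: 0.658
time_s: 14.18
position: [0.4348, -0.2644, 0.2134]
orientation: [0.0, 0.143, 0.99, -0.0]
contact_force: [0.4, -0.6, -0.7]
width: 0.655
```

Run:
```python
from h import *
import cv2
d=optics.get_image("wrist"); cv2.imwrite("pics/w6.png",cv2.cvtColor(d["image"],cv2.COLOR_RGB2BGR))
```

```text
(no output)
```

View pics/w6.png

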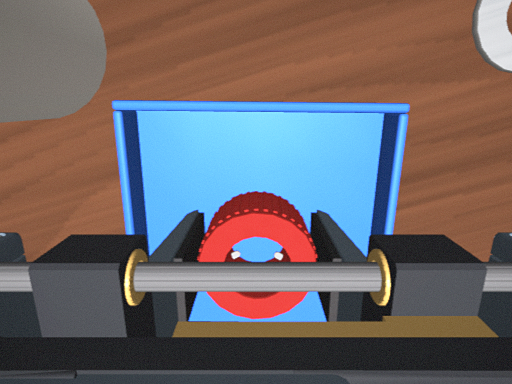

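The wheel hangs inside the tray, centred between the side walls (cols 125 and 395). Touching down in small steps.

```bash
python3 -m inch '[5.5,0,0,-0.2,0,5.5,0,0,-0.2,0,5.5,0,0,0,0]'; python3 -m inch '[5.5,0,0,-0.15,0,5.5,0,0,-0.1,0,5.5,0,0,0,0]';python3 -m inch '[5.5,0,0,-0.08,0,5.5,0,0,0,0]'
```

```text
time_s: 14.6
position: [0.4346, -0.2643, 0.2087]
orientation: [-0.0, 0.143, 0.99, 0.0]
contact_force: [0.2, 0.7, -1.8]
width: 0.657
time_s: 14.98
position: [0.4346, -0.2643, 0.2062]
orientation: [-0.0, 0.143, 0.99, 0.0]
contact_force: [-0.5, -0.5, -0.8]
width: 0.653
time_s: 15.22
position: [0.4347, -0.2643, 0.2057]
orientation: [-0.0, 0.143, 0.99, 0.0]
contact_force: [-1.3, 1.2, 5.2]
width: 0.656
```

Contact came at the expected height (TCP 0.2057 m). Opening slowly and only part-way.

```bash
python3 -m inch '[6.2,0,0,0,0,6.6,0,0,0,0,7.2,0,0,0,0,7.5,0,0,0,0,7.5,0,0,0,0]'; python3 -m inch '[7.5,0,0,0.5,0,7.5,0,0,1.5,0,7.5,0,0,3,0,7.5,0,0,4,0,7.5,0,0,5,0,7.5,0,0,5,0,7.5,0,0,3,0,7.5,0,0,0,0]'
python3 - <<'E'
from h import *
import cv2
np.set_printoptions(precision=4,suppress=True)
s=r.observe()
d=optics.get_image("wrist"); cv2.imwrite("pics/w7.png",cv2.cvtColor(d["image"],cv2.COLOR_RGB2BGR))
for x in optics.landmark_of("wrist","wheel_center"): print(x["confidence"],x["pixel"],atz(d,*x["pixel"],.025,s))
d=optics.get_image("scene"); cv2.imwrite("pics/s7.png",cv2.cvtColor(d["image"],cv2.COLOR_RGB2BGR))
E
```

```text
time_s: 15.85
position: [0.4346, -0.2643, 0.2055]
orientation: [-0.0, 0.143, 0.99, 0.0]
contact_force: [0.4, 0.8, -0.1]
width: 0.822
time_s: 16.85
position: [0.4348, -0.2644, 0.4289]
orientation: [0.002, 0.143, 0.99, -0.001]
contact_force: [0.6, 0.5, -0.1]
width: 0.823
0.83 [166.9, 256.3] [ 0.4377 -0.2662  0.025 ]
```

View pics/w7.png

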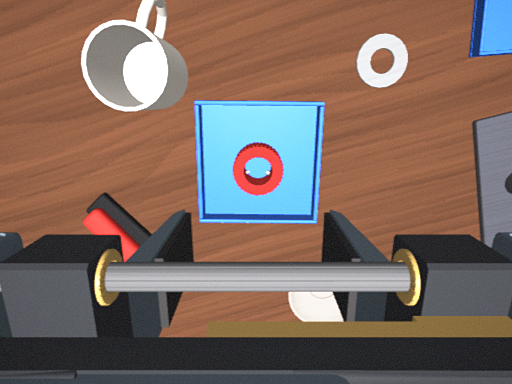

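View pics/s7.png

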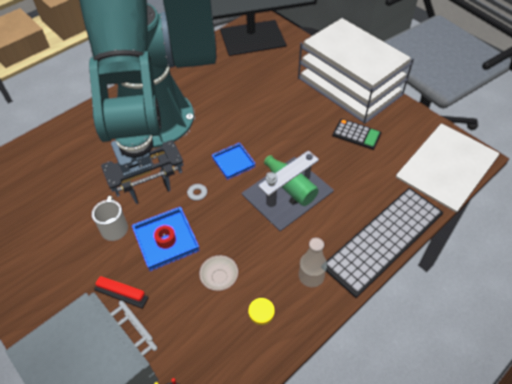

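The wheel stands flat in the large tray, at wrist (257, 168) and scene (165, 236). The gripper is clear, and the other things are where they were in the first scene picture.

```bash
python3 -c "
from station import r
print(r.sign_off())"
```

```text
the job is handed in; nothing more can be done
None
```

The wheel is off the stud and standing flat, the same way up, near the middle of the larger blue tray. I let go of it, raised the gripper clear, and handed the job in at about 17 s of the 72 s allowed.

- **Unscrewing:** I drew the wheel up about 9 mm until it met the thread, then turned it counter-clockwise. It came free after roughly 185°. The upward pull stayed under about 9 N. The side force peaked at about 16 N while the grip was slightly off centre, and I corrected that as I turned.
- **Placing:** The wheel touched the tray floor at the expected height with about 5 N and was then released. The last pictures show it upright in the tray and the other things where they were at the start, judged by eye.
- **Disagreements:** The network's first few positions differed between cameras: up to 15 mm for the stud tip, and about 14 mm along x and 10 mm along y for the tray. I used the wrist camera's positions for the grasp and the placing. After release the network put the wheel about 3 mm from where I set it, which is within its error. No check failed.

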